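# Open the kettle descaler: hang up its dosing cup, push and turn the safety cap

### The arm

A 6-joint arm with a two-finger parallel gripper is mounted at the origin on a cart in front of the work surface, level with it; the furniture and walls round the work are solid. World frame = base frame: x ahead of the robot, y to its left, z up, the work surface at z = 0. Lengths are in mm, angles in rad, forces in N, time in s.
With the tool pointing down it reaches from about 300 to 775 mm from the base axis. Payload 14.6 kg.
Tool frame: the origin (TCP) lies on the centre line of the jaws, within the pads' length; the fingertips stand 19 mm ahead of it and the grasp point (between the pads) is the TCP (bot.tip_reach is the distance from the TCP to the fingertips, in mm); z points along the fingers, y is the line along which they close (so a half turn about z gives the same grasp; the last joint's range is limited). The gripper opens to 85 mm and grips with 20 to 120 N. Pads are 22 mm wide; open, the fingers measure 114 mm over their backs; the gripper's body (76 mm by 85 mm) begins 54 mm behind the grasp point. The pads swing forward as they close: fully open they stand 13 mm farther back than shut.
Start: joints at [-1.348, 0.3, 1.521, -0, 1.321, -0.067], TCP at [157.161, -527.058, 250.281] pointing down, gripper open.
Joint ranges: [-3.03, 3.03], [-0.79, 2.21], [0.23, 2.52], [-1.04, 4.18], [0, 3.07], [-2.55, 2.55]. Speed limits (rad/s): [2.22, 2.22, 2.57, 3.14, 3.14, 3.14].

### API

Orientations are given as a unit quaternion [w, x, y, z].
In Python, from rig import bot gives the robot as it stands. Calls block until the motion is done:
- bot.move_to(position, orientation): joint-space move of the TCP to a pose.
- bot.servo_line(position, attitude=None, speed=150, until_force=None): straight line of the TCP; attitude=None keeps the orientation; speed is the mean speed in mm/s. With until_force (N) it stops when the force on the tool has changed by that much, and returns True; else False.
- bot.move_joints(angles): joint-space move.
- bot.move_gripper(opening, grip_force=None): finger opening in mm; grip_force is the grip in N (None keeps the last); returns when the fingers have stopped.
- bot.dwell(seconds).
- bot.ik(position, orientation): joint angles nearest the present ones, or None.
- bot.read_state(): the state.
- bot.read_camera(name): name is "scene" or "top"; returns a dict with "image" (384x512x3 uint8, blue, green, red), "depth" (384x512 float32, mm along the optical axis (not along the pixel's ray), 0 where there is no reading), "fovy" (degrees; the focal length in pixels is half the picture's height over the tangent of half this angle, whatever the lens; pixels are square), "cx", "cy" (the principal point, pixels), "eye" and "attitude" of the camera in the world. Camera axes: x right, y down, z forward; pixel columns grow to the right and rows downward; lengths in mm; the calibration is good to about 2 mm. A picture is of the moment at which its call begins.
A pose or a line that the arm cannot do raises bot.MotionError and nothing moves.
- bot.finish_job(): hands the job in; it is judged then, once.
The state is a dict: "clock": time; "joint_positions": joint angles; "qvel": joint speeds; "effort": joint torques, N m; "ee_pos": TCP position; "tool_rot": TCP orientation; "ft_force": force on the tool from outside, world axes, zero at the start; "moment": the same for the moment, N m; "grip_width": finger opening in mm; "grip_force": force on a finger pad.
Only numpy, scipy, OpenCV 4.12 (cv2) and the standard library are available. Lean on these libraries where they do the work, as an engineer would, in place of code of your own. Each camera call takes 0.05 s, during which the arm holds its last target. There are 200 camera calls.

### The job

Get the kettle descaler ready for dosing: lift the dosing cup off the bottle, hang it by its handle on the hook of the drip stand and let go of it there, without ever putting it down on the worktop where food is prepared. Then press the bottle's push-and-turn safety cap down, twist it anticlockwise while it is down until it comes free, and lift it off without forcing anything, with the bottle staying in its holder and the spice jars, the salt mill and the glass left alone. Finish while still holding the cap in the gripper: level, still, straight above the bottle and about 5 cm clear of its mouth.

Things in the scene. Friction and masses are not known exactly. Their poses are not given: they have to be found in the camera images.
- holder: Grey plastic bottle holder, fixed: flange 98 x 122 x 6 mm and a rectangular pocket 36 mm high (71 x 95 mm outside) in which the bottle's base stands with 1.5 mm play, so that it cannot turn. Origin at the centre of its underside on the worktop, z up. Yaw within 0.5 rad; it and the hook stand may have changed places.
- bottle: White rectangular descaler bottle, teal and yellow label, loose in the holder, 0.5 to 0.9 kg: body 58 (x) x 82 (y) x 92 mm high, round shoulder up to 106 mm, neck 29 mm in diameter. Origin at the centre of its underside (6 mm above the worktop), z up the neck. Three notched lugs on the neck, 120 degrees apart, hold the cap. Its mouth is at z = 137 mm.
- cap: Red ribbed round push-and-turn cap, white curved arrows on its flat top: 48 mm in diameter, 26 mm high, 30 g. Origin at the centre of its lower edge, z up. Closed: origin at z = 114 mm in the bottle's frame (120 mm above the worktop), x axis along the bottle's x. Hidden under the dosing cup at the start. Three inner lugs sit in notches 4 mm deep under the neck's lugs.
- cap_top (a point): Centre of the cap's top, 26 mm above its origin. To open: push down 5 to 6.5 mm and keep it down while turning anticlockwise (seen from above). The teeth are passed at about 0.55 rad; from 0.75 to 1.35 rad (best 1.05 rad, a sixth of a turn) the cap is free and lifts straight off. Clockwise it meets a stop.
- seal (a joint): Spring seal in the bottle's mouth: how far the cap is pressed down (m). About 0 with the cap closed (spring 5 N), 9 N at 0.0055, bottoms at 0.007; -0.002 with the cap off.
- cup: Blue plastic dosing cup, 45 g, mouth down over the cap, resting on its top: 60 mm in diameter at the mouth, 57 at the closed end, 42 high, walls 2.5. Origin at the centre of the mouth (106.5 mm above the worktop at the start), z to the closed end (up). A loop handle of 7 mm bar stands out to the cup's -x, to 60 mm from the axis; it points within 1.2 rad of the bottle's -x at the start.
- cup_handle (a point): Centre of the opening in the cup's handle, x = -41.5, y = 0, z = 21 mm in the cup's frame. The loop lies in the cup's x-z plane; its opening runs from 30 to 53 mm from the cup's axis and from z = 8.5 to 33.5 mm.
- hook_stand: Fixed steel drip stand: dark base 110 mm in diameter, post 10 mm in diameter and 170 mm high, one upturned hook of flat steel strip 12 mm wide, 4 thick. Origin at the centre of its underside on the worktop, z up; yaw within 0.5 rad. The hook leaves the post to the stand's -x: level, top at z = 163.5 mm, to 49 mm out, then rising at 30 degrees to its tip.
- hook_seat (a point): Point on top of the level part of the hook, 36 mm out from the post, 163.5 mm high. The cup may hang mouth down from either side: handle square to the hook, bring its opening over the tip and inward, lower until the handle's upper bar rests here, let go; the cup swings down under the hook.
- hook_tip (a point): Centre of the rounded end of the hook (5 mm thick), 70.5 mm out from the post's axis, 173.5 mm high.
- spice_jar_1: Spice jar with a red lid, 45 mm in diameter, 106 mm high, behind the work; leave alone. Origin at the centre of its underside.
- spice_jar_2: Another spice jar with a red lid, 45 mm in diameter, 106 mm high, behind the work; leave alone. Origin at the centre of its underside.
- mill_2: Small clear salt mill, 44 mm in diameter, 90 mm high, behind the work beside the tall dark wooden pepper mill (fixed, 150 mm high); leave alone. Origin at the centre of its underside.
- glass_1: Empty drinking glass, 77 mm in diameter, 89 mm high, at the front right edge of the worktop; leave alone. Origin at the centre of its underside.

How it is judged:
By the outcome, as a careful person would: the job done as asked, in the order asked, and still so for the second after the job is handed in, while the arm keeps its last pose, push and grip.
It also fails if it takes over 51 s, if anything falls off the work surface, if the arm or the gripper's body presses on something with over 40 N, if the wrist force passes 120 N, or if a joint passes its speed limit or range.

## Working session

There is one attempt and no reset: what is moved stays moved. The work goes in short steps, each a Python script; the robot and the scene stay as the last script left them, time stands still between calls to the robot, and variables do not carry over. Pictures are saved under pics/ and viewed, at most 10 in all, crops included, and the job is handed in when it is done.

```bash
ls; mkdir -p pics
cat > h.py <<'E'
import numpy as np, cv2
from scipy.spatial.transform import Rotation as R
from rig import bot
def cloud(c):
    d=c["depth"].astype(float); h,w=d.shape; f=h/2/np.tan(np.radians(c["fovy"])/2)
    u,v=np.meshgrid(np.arange(w),np.arange(h))
    P=np.stack([(u-c["cx"])/f*d,(v-c["cy"])/f*d,d],-1)
    q=np.array(c["attitude"],float)
    M=R.from_quat(q[[1,2,3,0]]) if q.size==4 else R.from_matrix(q)
    W=M.apply(P.reshape(-1,3)).reshape(P.shape)+np.array(c["eye"])
    W[d<=0]=np.nan
    return W
E
python3 - <<'E'
from h import *
ims=[]
for n in ("scene","top"):
    c=bot.read_camera(n); np.savez("pics/%s0.npz"%n,**{k:np.array(v) for k,v in c.items()})
    cv2.imwrite("pics/%s0.png"%n,cv2.resize(c["image"],(800,600)))
    print(n,c["eye"],c["attitude"],c["fovy"],c["cx"],c["cy"])
s=bot.read_state();print(s)
E
```

```text
pics
scene [-150.63798275 -833.54561679  795.65370005] [-0.3874788   0.79962479 -0.4179997   0.18904136] 49.80571116601074 258.4526513346199 184.45650671137358
top [ 440.94935119 -329.22219168  990.00921143] [ 0.0590325  -0.69979196  0.71109826 -0.03384723] 57.25640882218391 255.131793691172 193.04344749337608
{'clock': 0.1, 'joint_positions': array([-1.34757857e+00,  3.00395188e-01,  1.52149530e+00, -3.99431385e-06,
        1.32071881e+00, -6.66378909e-02]), 'qvel': array([ 0.00063258, -0.00152901, -0.00139805, -0.00017241, -0.00024695,
       -0.00015567]), 'effort': array([ 2.56987165e-03, -5.44377851e+01, -3.62370729e+01, -2.97126739e-06,
        3.06983427e-03, -1.04221280e-05]), 'ee_pos': array([ 157.13286499, -526.88255257,  249.79924126]), 'tool_rot': array([-5.06610403e-04,  9.89516133e-01,  1.44421484e-01, -4.16844544e-05]), 'ft_force': array([-0.7507358 , -0.11826208, -0.44709288]), 'moment': array([ 0.06049548, -0.07863247,  0.03649545]), 'grip_force': 0.0, 'grip_width': 85.5664001874757}
```

View pics/scene0.png

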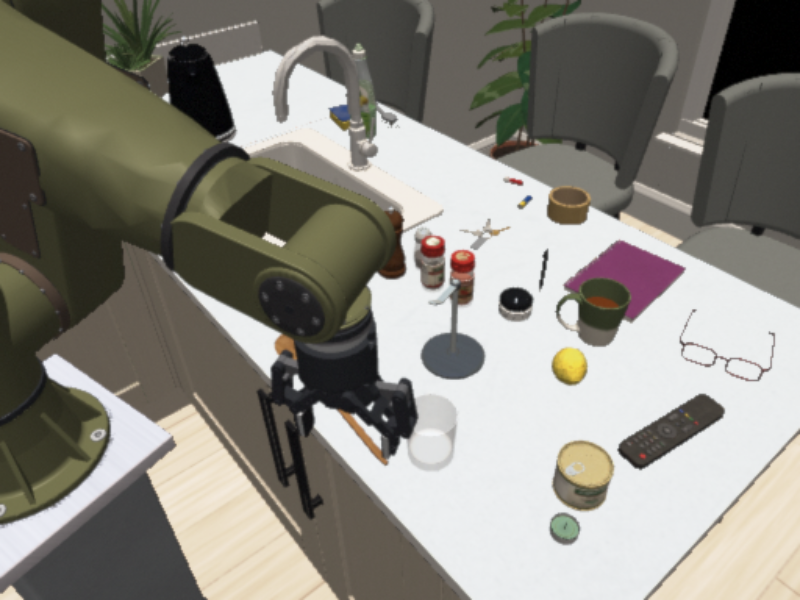

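View pics/top0.png

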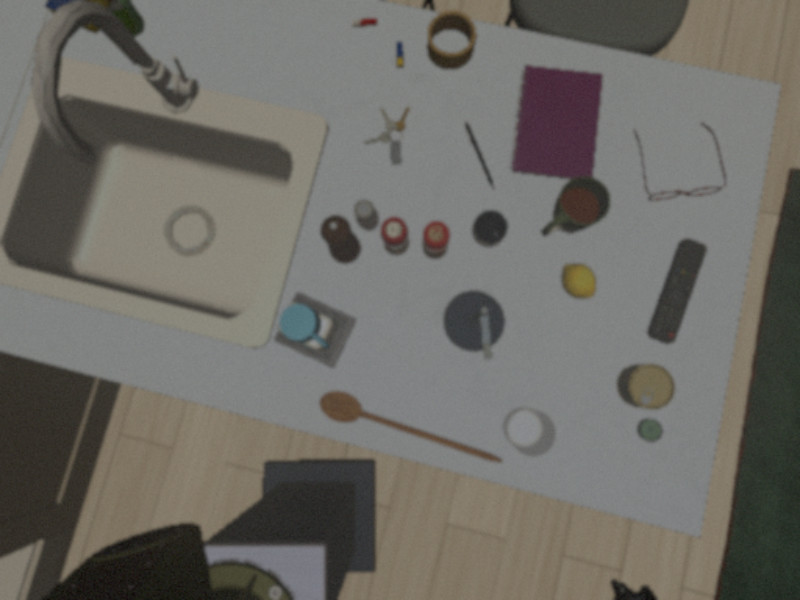

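The scene view shows the stand at (452,355) with its hook pointing towards the robot, while the arm hides the bottle. The top view shows the cup at (300,322) with its handle at (320,342), the holder around (315,330), the stand base at (473,320) and the hook running to (487,352). Next I'll measure these from depth.

Run:
```python
from h import *
c=dict(np.load("pics/top0.npz")); W=cloud(c); im=c["image"]; hsv=cv2.cvtColor(im,cv2.COLOR_BGR2HSV)
X,Y,Z=W[...,0],W[...,1],W[...,2]
print("table z", np.nanmedian(Z[120:300,210:420]))
# cup
blue=(hsv[...,0]>85)&(hsv[...,0]<115)&(hsv[...,1]>80)
roi=np.zeros_like(blue); roi[180:250,165:240]=1; b=blue&roi
print("blue z pct",np.nanpercentile(Z[b],[5,25,50,75,95]), b.sum())
t=b&(Z>144)
P=W[t]; print("top n",t.sum(),P.mean(0),np.median(P,0),P.min(0),P.max(0))
hn=b&(Z<144)&(Z>100); P=W[hn]; print("lower blue",len(P)); print(P[np.hypot(*(P[:,:2]-W[t][:,:2].mean(0)).T)>36].round(0))
# holder
h=roi&(Z>20)&(Z<60); print('pocket',h.sum()); 
fl=roi&(hsv[...,1]<60)&(im.max(2)<130); print('grey',fl.sum(),np.nanpercentile(Z[fl],[5,50,95]))
rect=lambda m:cv2.minAreaRect(W[m][:,:2].astype(np.float32))
if h.sum(): print(rect(h))
# white bottle
bt=roi&(Z>85)&(Z<112)&~blue; print('bot',bt.sum(),rect(bt) if bt.sum() else 0)
# stand
roi2=np.zeros_like(roi); roi2[170:245,270:340]=1
dk=roi2&(im.max(2)<100)&(Z<40); p=W[dk]; print('base',dk.sum(),np.median(Z[dk]),cv2.minEnclosingCircle(p[:,:2].astype(np.float32)),p.mean(0))
hk=roi2&(Z>120); p=W[hk]; print('hook',hk.sum()); print(p.round(0)[::2]); 
cr=np.hstack([im[170:250,160:240],im[170:250,260:340]]); cv2.imwrite("pics/crop1.png",cv2.resize(cv2.convertScaleAbs(cr,alpha=1.5),(800,400),interpolation=cv2.INTER_NEAREST))
```

```text
table z -0.4934565132649027
blue z pct [144.84641292 146.34832846 147.22385404 148.18191235 149.84838668] 219
top n 216 [ 524.98178209 -142.73552812  147.3229312 ] [ 525.99321153 -141.87898971  147.24183117] [ 499.1306302  -173.47450217  144.02565119] [ 548.49026445 -118.99487826  151.10321743]
lower blue 3
[[ 492. -182.  143.]]
pocket 378
grey 1842 [ -3.2164558    4.20083289 113.37936257]
((523.51904296875, -142.84307861328125), (104.78131103515625, 80.94819641113281), 64.51563262939453)
bot 176 ((521.3410034179688, -146.52200317382812), (86.92396545410156, 58.04383850097656), 64.50592041015625)
base 1026 10.484152533775216 ((535.820068359375, -427.2542419433594), 55.466766357421875) [ 536.29708355 -424.62924623   10.43418473]
hook 186
[[ 541. -425.  164.]
 [ 541. -429.  166.]
 [ 538. -422.  167.]
 [ 538. -427.  167.]
 [ 538. -432.  166.]
 [ 536. -422.  164.]
 [ 536. -427.  168.]
 [ 536. -431.  168.]
 [ 536. -436.  165.]
 [ 534. -422.  167.]
 [ 534. -427.  167.]
 [ 533. -431.  169.]
 [ 534. -436.  164.]
 [ 531. -422.  168.]
 [ 531. -427.  167.]
 [ 531. -431.  167.]
 [ 531. -436.  16
[... 900 characters left out ...]
 162.]
 [ 492. -430.  165.]
 [ 492. -435.  161.]
 [ 490. -428.  160.]
 [ 489. -433.  163.]
 [ 487. -426.  162.]
 [ 487. -430.  164.]
 [ 487. -435.  162.]
 [ 485. -428.  163.]
 [ 485. -432.  165.]
 [ 482. -425.  163.]
 [ 482. -430.  165.]
 [ 482. -435.  162.]
 [ 480. -428.  162.]
 [ 480. -432.  164.]
 [ 480. -436.  167.]
 [ 477. -427.  168.]
 [ 477. -432.  166.]
 [ 477. -436.  166.]
 [ 475. -429.  167.]
 [ 475. -434.  170.]
 [ 473. -427.  171.]
 [ 473. -431.  168.]
 [ 473. -436.  170.]
 [ 470. -431.  172.]
 [ 470. -436.  171.]
 [ 468. -428.  172.]
 [ 468. -433.  172.]
 [ 466. -426.  174.]
 [ 466. -430.  175.]
 [ 466. -435.  173.]
 [ 464. -426.  172.]
 [ 463. -430.  175.]
 [ 463. -435.  175.]]
```

View pics/crop1.png

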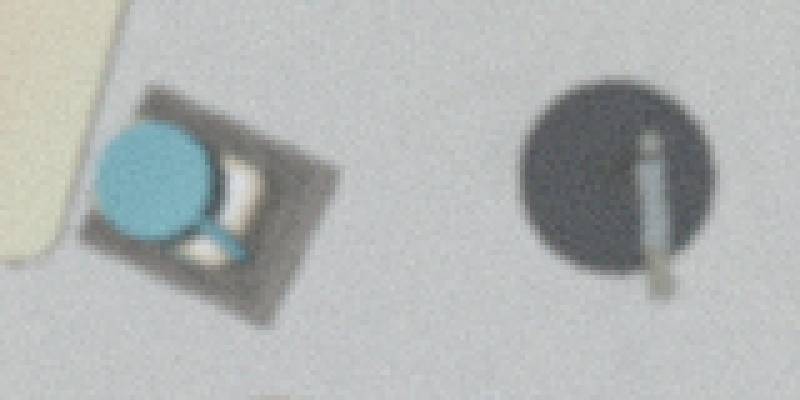

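```bash
python3 - <<'E'
from h import *
s=bot.read_state()
q=s["joint_positions"].copy(); q[0]=0.1
bot.move_joints(q); s=bot.read_state(); print(s["clock"],s["ee_pos"],bot.tip_reach)
for n in ("scene","top"):
    c=bot.read_camera(n); np.savez("pics/%s1.npz"%n,**{k:np.array(v) for k,v in c.items()})
c=dict(np.load("pics/scene1.npz"))
cv2.imwrite("pics/scene1.png",cv2.resize(c["image"][110:270,190:350],(600,600),interpolation=cv2.INTER_CUBIC))
E
cat > m.py <<'E'
from h import *
from scipy.optimize import least_squares
def proj(c,P):
    f=384/2/np.tan(np.radians(float(c["fovy"]))/2); q=c["attitude"]
    p=R.from_quat(q[[1,2,3,0]]).inv().apply(np.atleast_2d(P)-c["eye"])
    return np.c_[c["cx"]+f*p[:,0]/p[:,2], c["cy"]+f*p[:,1]/p[:,2]]
def sat_fit(m,z,c):  # mask contour -> world at plane z
    f=384/2/np.tan(np.radians(float(c["fovy"]))/2); q=c["attitude"]
    v,u=np.nonzero(m); d=R.from_quat(q[[1,2,3,0]]).apply(np.c_[(u-c["cx"])/f,(v-c["cy"])/f,np.ones(len(u))])
    return c["eye"]+d*((z-c["eye"][2])/d[:,2])[:,None]
E
python3 - <<'E'
from m import *
c=dict(np.load("pics/top1.npz")); W=cloud(c); im=c["image"]; hsv=cv2.cvtColor(cv2.GaussianBlur(im,(3,3),0),cv2.COLOR_BGR2HSV); Z=W[...,2]
roi=np.zeros(Z.shape,bool); roi[180:250,165:240]=1
cupm=roi&(hsv[...,0]>85)&(hsv[...,0]<115)&(hsv[...,1]>60)
P=sat_fit(cupm,148.5,c)[:,:2]
# top disc by erosion (removes handle)
er=cv2.morphologyEx(cupm.astype(np.uint8),cv2.MORPH_OPEN,cv2.getStructuringElement(cv2.MORPH_ELLIPSE,(11,11)))>0
D=sat_fit(er,148.5,c)[:,:2]; cc=cv2.minEnclosingCircle(D.astype(np.float32)); print("cup disc",D.mean(0),cc, "equiv r",np.sqrt(er.sum()/np.pi))
hd=cupm&~cv2.dilate(er.astype(np.uint8),np.ones((3,3))).astype(bool); H=sat_fit(hd,147,c)[:,:2]; r=np.hypot(*(H-D.mean(0)).T); H=H[r>36]; print("handle",len(H),H.mean(0),np.degrees(np.arctan2(*(H-D.mean(0)).mean(0)[::-1])), r.max())
# holder flange by color at z=6
g=roi&(hsv[...,1]<60)&(im.max(2)<130)&(Z<15)&(Z>-12)
g=cv2.morphologyEx(g.astype(np.uint8),cv2.MORPH_OPEN,np.ones((3,3)))>0
G=sat_fit(g,6,c)[:,:2]; print("flange",cv2.minAreaRect(G.astype(np.float32)))
t=roi&(Z>30)&(Z<60);print("pocket",cv2.minAreaRect(W[t][:,:2].astype(np.float32)))
roi2=np.zeros(Z.shape,bool); roi2[170:245,270:340]=1
hk=W[roi2&(Z>155)]; hk=hk[hk[:,0]<525]
l=cv2.fitLine(hk[:,:2].astype(np.float32),cv2.DIST_L2,0,.01,.01).ravel(); print("hook line",l, hk.min(0))
base=roi2&(im.max(2)<100)&(Z<20);B=sat_fit(base,10.5,c)[:,:2];print("base",cv2.minEnclosingCircle(B.astype(np.float32)))
E
```

```text
2.675 [542.33369419  90.51471772 249.80963485] 19.0
cup disc [ 523.31547838 -144.3523597 ] ((522.5629272460938, -144.79115295410156), 28.886384963989258) equiv r 11.465687201119065
handle 9 [ 493.7335833  -179.29209078] -130.25308470051897 53.351681948548276
flange ((528.0428466796875, -134.75479125976562), (154.08804321289062, 130.48748779296875), 70.95952606201172)
pocket ((523.6231079101562, -142.550537109375), (105.20648193359375, 81.05204010009766), 64.65584564208984)
hook line [ 9.9900228e-01  4.4659678e-02  4.9360461e+02 -4.3017700e+02] [ 463.30390717 -437.40104334  159.48570961]
base ((534.91162109375, -427.1533508300781), 54.658424377441406)
```

View pics/scene1.png

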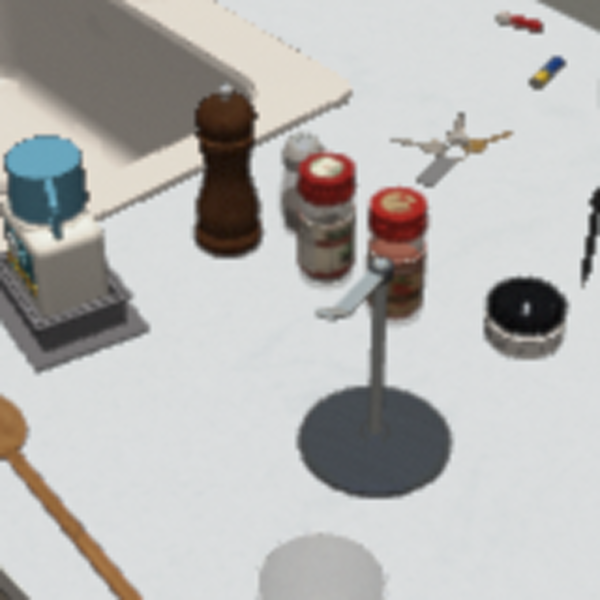

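The crop shows the cup top's centre at (43,158), its handle down the near side at about (52,205), the hook tip at (327,314) and the post top at (381,264). I'll check the estimates against this second camera.

Run:
```python
from m import *
c=dict(np.load("pics/scene1.npz")); W=cloud(c)
h=np.radians(-131.5);cup=np.array([523.2,-144.5,148.5])
pts=np.array([cup,[464.6,-431.2,174],[535,-428.2,170],[523.2+60*np.cos(h),-144.5+60*np.sin(h),127]])
print(((proj(c,pts)-[190,110])/0.26667).round(1))
im=c["image"];hsv=cv2.cvtColor(im,cv2.COLOR_BGR2HSV);Z=W[...,2]
b=(hsv[...,0]>85)&(hsv[...,0]<115)&(hsv[...,1]>70); b[:,:188]=0;b[:,216:]=0;b[:140]=0;b[178:]=0
t=W[b&(Z>146)]; print("cup top",len(t),t.mean(0)); P=W[b&(Z<143)]; r=np.hypot(*(P[:,:2]-cup[:2]).T); print("handle",(r>36).sum(),P[r>36].mean(0),np.degrees(np.arctan2(*(P[r>36].mean(0)-cup)[[1,0]])),r.max())
roi=np.zeros(Z.shape,bool);roi[170:200,270:300]=1
H=W[roi&(Z>158)&(Z<185)];H=H[H[:,0]<560]; print("hook",len(H),H.min(0),H.max(0)); l=cv2.fitLine(H[:,:2].astype(np.float32),cv2.DIST_L2,0,.01,.01).ravel();print(l)
# cup top ellipse: color mask brighter top surface -> world z=148.5
m=b&(np.abs(Z-148.5)<5); T=sat_fit(m,148.5,c)[:,:2]; print(cv2.minEnclosingCircle(T.astype(np.float32)))
```

```text
[[ 43.8 157.8]
 [324.1 313.7]
 [379.9 258.8]
 [ 57.3 228.3]]
cup top 202 [ 519.82636616 -145.35515742  149.39558112]
handle 18 [ 485.37238647 -185.61100624  134.44761668] -132.61819794804134 60.20392688523962
hook 121 [ 460.50276069 -437.35984227  158.06633074] [ 543.39688419 -420.41580507  179.25739394]
[ 9.9957603e-01  2.9115429e-02  5.0566589e+02 -4.3069946e+02]
((511.398681640625, -154.06971740722656), 46.58342361450195)
```

```bash
cat >> m.py <<'E'
def down(deg): a=np.radians(deg)/2; return [0,np.cos(a),np.sin(a),0]
def st(t=""):
    s=bot.read_state(); print(t,"t%.1f"%s["clock"],s["ee_pos"].round(1),"F",s["ft_force"].round(1),"w%.1f g%.1f"%(s["grip_width"],s["grip_force"])); return s
E
python3 - <<'E'
from m import *
x,y=522.6,-144.6
bot.move_to([x,y,215],down(48)); st()
print(bot.servo_line([x,y,139],speed=80,until_force=6)); st()
bot.move_gripper(50,grip_force=25); st("grip")
bot.servo_line([x,y,225],speed=90); st("up")
for n in ("scene","top"):
    c=bot.read_camera(n); np.savez("pics/%s2.npz"%n,**{k:np.array(v) for k,v in c.items()})
a=np.load("pics/scene2.npz")["image"][80:200,150:300]; b=np.load("pics/top2.npz")["image"][150:270,130:280]
cv2.imwrite("pics/p2.png",cv2.resize(np.hstack([a,b]),(800,320),interpolation=cv2.INTER_CUBIC))
E
```

```text
t3.7 [ 522.9 -143.8  215.3] F [ 0.5  0.6 -0.4] w85.3 g0.0
False
 t4.8 [ 522.9 -144.7  139.5] F [ 0.3  0.7 -0. ] w85.3 g0.0
grip t5.2 [ 522.7 -144.6  139.3] F [-0.2  0.9  2. ] w58.8 g26.0
up t6.3 [ 522.4 -144.5  224.4] F [ 0.4 -0.6  0.1] w58.7 g26.7
```

View pics/p2.png

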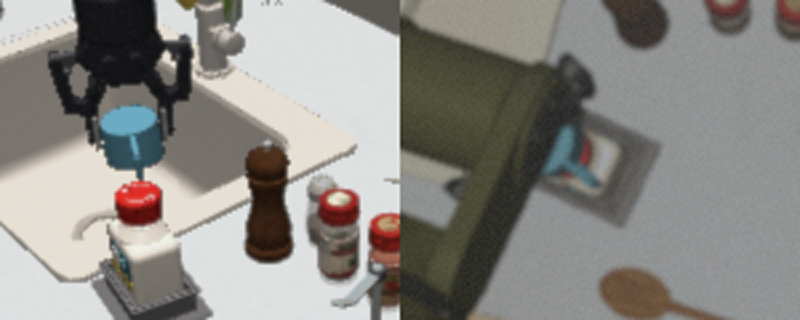

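The cup is held level with its handle facing the camera at (138,165), and the red cap is exposed at (138,200). I'll measure the cap and the held cup, then hang it.

```bash
python3 - <<'E'
from m import *
c=dict(np.load("pics/scene2.npz")); W=cloud(c); hsv=cv2.cvtColor(c["image"],cv2.COLOR_BGR2HSV); Z=W[...,2]
roi=np.zeros(Z.shape,bool); roi[80:200,165:225]=1
red=roi&((hsv[...,0]<8)|(hsv[...,0]>172))&(hsv[...,1]>110)
P=W[red|(roi&(abs(Z-146)<4))]; P=P[P[:,2]>100]; print("z",np.percentile(P[:,2],[1,50,99]))
def circ(P,r): 
    f=lambda p:np.hypot(P[:,0]-p[0],P[:,1]-p[1])-r
    return least_squares(f,P[:,:2].mean(0)+[8,8],loss="soft_l1").x
S=W[red]; S=S[(S[:,2]>122)&(S[:,2]<141)]; print("cap side",len(S),circ(S,24))
T=W[roi&(Z>143)&(Z<150)]; T=T[np.hypot(T[:,0]-523,T[:,1]+144)<32]; print("cap top",len(T),T.mean(0),T.min(0),T.max(0))
b=roi&(hsv[...,0]>85)&(hsv[...,0]<115)&(hsv[...,1]>70); B=W[b]; print("cup z",np.nanpercentile(B[:,2],[1,99]))
t=B[B[:,2]>231]; print("cup top",len(t),t.mean(0))
r=np.hypot(B[:,0]-522.4,B[:,1]+144.5); H=B[r>38]; d=H.mean(0)-[522.4,-144.5,0]; print("handle",len(H),H.mean(0),np.degrees(np.arctan2(d[1],d[0])),np.sort(r)[-4:])
E
python3 - <<'E'
from m import *
yaw=np.arctan(0.037); u=np.array([np.cos(yaw),np.sin(yaw)]); n=np.array([-u[1],u[0]]); post=np.array([535,-428.3])
def P(out,z): return [*(post-out*u+41.5*n),z]
q=down(90+np.degrees(yaw))
for o,z in ((112,225),(112,181),(38,181),(38,160)): print(o,bot.ik(P(o,z),q))
E
```

```text
z [124.131829   146.02243633 149.98612438]
cap side 74 [ 523.81309702 -141.92244363]
cap top 148 [ 521.49701336 -144.44374849  146.91290782] [ 498.84263783 -167.3887332   143.12869171] [ 547.30071809 -118.33870201  149.89438496]
cup z [ 72.39072084 238.51694966]
cup top 230 [ 519.79128624 -147.4408796   235.24648789]
handle 30 [ 487.58679047 -184.6548086   224.33892205] -130.92446564004206 [57.89228937         nan         nan         nan]
112 [-8.11490634e-01  3.76034726e-01  1.47950377e+00 -4.44089210e-16
  1.28605416e+00 -8.48473764e-01]
112 [-8.11490634e-01  4.18445067e-01  1.52744120e+00 -4.44089210e-16
  1.19570639e+00 -8.48473764e-01]
38 [-7.22795065e-01  5.35220115e-01  1.35481423e+00 -4.44089210e-16
  1.25155831e+00 -7.59778194e-01]
38 [-7.22795065e-01  5.56017362e-01  1.37423323e+00 -4.44089210e-16
  1.21134207e+00 -7.59778194e-01]
```

```bash
cat >> m.py <<'E'
yaw=np.arctan(0.037); U=np.array([np.cos(yaw),np.sin(yaw)]); N=np.array([-U[1],U[0]]); post=np.array([535,-428.3])
def HP(out,z,lat=41.5): return [*(post-out*U+lat*N),z]
QH=down(90+np.degrees(yaw))
def snap(k,crops):
    o=[]
    for n,(r0,r1,c0,c1) in crops.items():
        c=bot.read_camera(n); np.savez(f"pics/{n}{k}.npz",**{a:np.array(v) for a,v in c.items()}); o.append(cv2.resize(c["image"][r0:r1,c0:c1],(400,400*(r1-r0)//(c1-c0)),interpolation=cv2.INTER_CUBIC))
    h=max(i.shape[0] for i in o); cv2.imwrite(f"pics/p{k}.png",np.hstack([cv2.copyMakeBorder(i,0,h-i.shape[0],0,0,0) for i in o]))
E
python3 - <<'E'
from m import *
bot.move_to(HP(115,225),QH); st()
bot.servo_line(HP(115,181),speed=100); st()
print(bot.servo_line(HP(38,180),speed=60,until_force=5)); st("in")
snap(3,{"scene":(120,240,210,330),"top":(150,270,240,360)})
E
```

```text
t7.5 [ 418.9 -390.6  224.9] F [ 1.1  0.5 -0.7] w58.3 g26.7
 t8.1 [ 418.8 -391.   181.4] F [-0.4 -0.2 -0.2] w58.8 g26.7
False
in t9.6 [ 495.2 -388.3  180.1] F [ 0.1  1.  -1.1] w58.7 g26.7
```

View pics/p3.png

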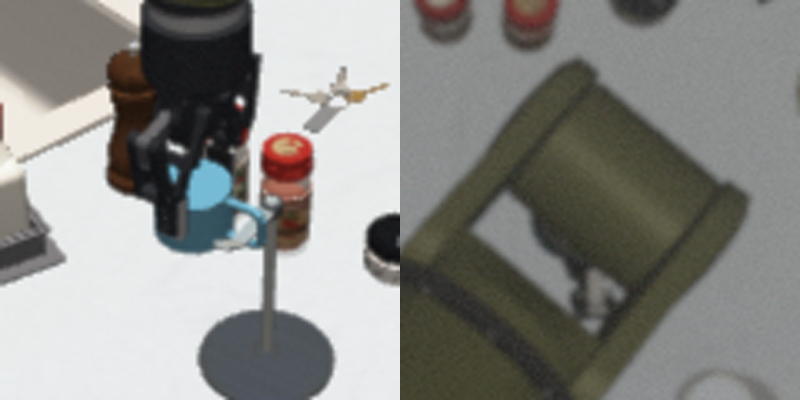

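The hook tip shows at (240,235), through the loop. I'll lower until contact and release.

Run:
```python
from m import *
print(bot.servo_line(HP(38,160.5),speed=25,until_force=3)); st("low")
bot.move_gripper(66); bot.dwell(.1); bot.move_gripper(85); st("open"); bot.dwell(.7)
snap(4,{"scene":(120,240,210,330)})
```

```text
False
low t10.6 [ 495.6 -388.3  160.8] F [-0.4  0.5  1.7] w58.8 g27.0
open t11.3 [ 495.5 -388.2  160.5] F [-0.3 -0.8  0.4] w84.6 g0.0
```

View pics/p4.png

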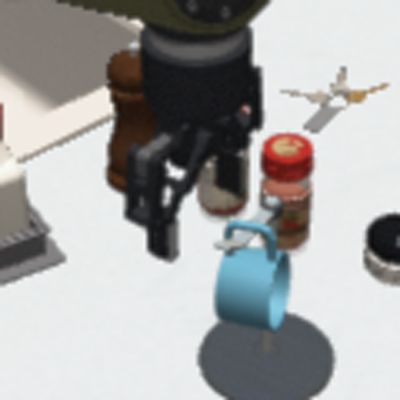

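The cup hangs by its handle under the hook, at (255,285), clear of the fingers. I'll retreat and refine the cap position.

Run:
```python
from m import *
bot.servo_line(HP(38,260),speed=150); st("up")
snap(5,{"scene":(120,240,170,290),"top":(170,250,160,240)})
for n,r in (("top",(180,250,165,240)),("scene",(120,200,165,225))):
    c=dict(np.load(f"pics/{n}5.npz")); W=cloud(c); Z=W[...,2]; hsv=cv2.cvtColor(cv2.GaussianBlur(c["image"],(3,3),0),cv2.COLOR_BGR2HSV)
    roi=np.zeros(Z.shape,bool); roi[r[0]:r[1],r[2]:r[3]]=1
    red=roi&((hsv[...,0]<10)|(hsv[...,0]>170))&(hsv[...,1]>100)
    m=cv2.morphologyEx((red).astype(np.uint8),cv2.MORPH_CLOSE,np.ones((7,7)))>0
    T=W[roi&(abs(Z-146)<5)]; print(n,red.sum(),"top",len(T),T.mean(0).round(1),T.min(0).round(1),T.max(0).round(1),cv2.minEnclosingCircle(sat_fit(m,146,c)[:,:2].astype(np.float32)),sat_fit(m,146,c).mean(0))
```

```text
up t12.8 [ 495.3 -388.   258.8] F [ 1.1 -0.1 -0.8] w85.1 g0.0
top 299 top 312 [ 523.5 -142.7  144.9] [ 499.8 -167.3  141.3] [ 546.2 -118.6  148.3] ((524.2017211914062, -143.63275146484375), 24.617809295654297) [ 524.23163752 -143.38064181  146.        ]
scene 233 top 167 [ 520.7 -145.2  146.4] [ 498.7 -166.6  141. ] [ 548.6 -119.6  150.4] ((515.0615234375, -154.07479858398438), 37.86344528198242) [ 512.76945959 -152.80029118  146.        ]
```

View pics/p5.png

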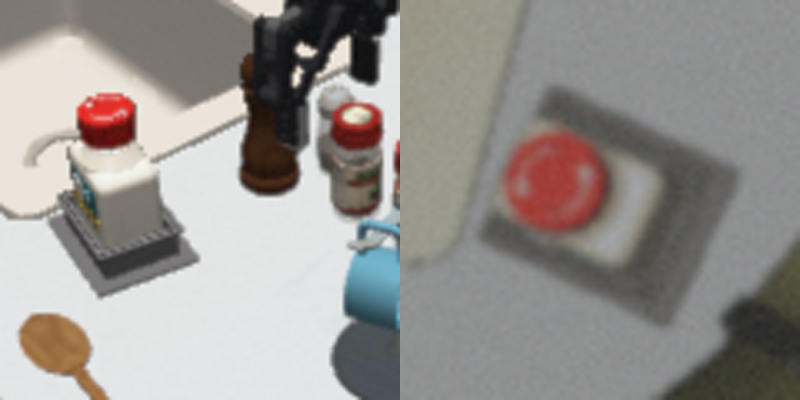

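Scene crop: cap at (107,120) on the bottle, which is still seated in its holder, with the cup hanging at right. Top crop: cap disc at (555,180). That puts the cap axis at about (523.7, -143.1). Next I grip and press.

Run:
```python
from m import *
x,y=523.7,-143.1
bot.move_to([x,y,225],down(45)); st()
print(bot.servo_line([x,y,143],speed=80,until_force=6)); st()
bot.move_gripper(40,grip_force=70); st("grip"); bot.dwell(.2); st("grip")
for d in (3,5,5.8):
    bot.servo_line([x,y,143-d],speed=10); bot.dwell(.1); st(d)
```

```text
t14.1 [ 523.8 -143.6  225. ] F [-0.4  0.2  0.6] w85.2 g0.0
False
 t15.2 [ 523.9 -143.2  143.5] F [ 0.2 -0.4 -1.2] w85.3 g0.0
grip t15.7 [ 523.8 -143.   143.4] F [-2.2  1.9  4.7] w46.6 g70.9
grip t15.9 [ 523.8 -143.   143.2] F [-2.   2.1  5.6] w46.4 g71.0
3 t16.4 [ 523.8 -143.1  140.3] F [-2.2  2.9  6.2] w46.6 g71.1
5 t16.9 [ 523.9 -143.1  138.5] F [-2.5  2.   7.7] w46.6 g71.3
5.8 t17.2 [ 523.9 -143.1  137.8] F [-3.4  0.8  7.8] w46.5 g71.3
```

Run:
```python
from m import *
x,y=523.7,-143.1
z=143-6.2
bot.servo_line([x,y,z],speed=10); bot.dwell(.15)
F=np.mean([bot.read_state()["ft_force"] for _ in range(1)],0); st("pressed")
for a in (8,16,24,32,40,50,60.5):
    bot.servo_line([x,y,z],attitude=down(45+a),speed=20); s=st(a); print("   Mz",s["moment"].round(2), "psi",np.degrees(2*np.arctan2(s["tool_rot"][2],s["tool_rot"][1])).round(1))
    if abs(s["moment"][2])>3 or np.linalg.norm(s["ft_force"])>40: print("STOP"); break
bot.dwell(.2); s=st("end"); print(s["moment"])
snap(6,{"scene":(100,220,150,270)})
```

```text
pressed t17.6 [ 523.9 -143.1  137.5] F [-2.9  2.4  9.7] w46.6 g71.4
8 t17.9 [ 523.9 -143.1  137.4] F [-3.6  1.1  9.4] w46.8 g71.3
   Mz [0.27 0.59 0.1 ] psi 53.1
16 t18.2 [ 523.9 -143.1  137.4] F [-3.2  3.   9.2] w46.7 g71.4
   Mz [0.37 0.48 0.07] psi 61.0
24 t18.5 [ 524.  -143.   137.5] F [-1.9  2.9  9. ] w47.0 g71.3
   Mz [0.47 0.39 0.1 ] psi 69.1
32 t18.8 [ 524.  -143.2  137.5] F [-2.   1.2  8.9] w46.4 g71.3
   Mz [0.27 0.37 0.06] psi 77.0
40 t19.1 [ 524.1 -143.2  137.5] F [-1.8  2.  10.1] w46.6 g71.3
   Mz [0.33 0.35 0.07] psi 85.0
50 t19.4 [ 524.3 -143.1  137.6] F [-1.3  2.7  8.9] w46.6 g71.3
   Mz [0.37 0.07 0.09] psi 95.0
60.5 t19.7 [ 524.4 -143.2  137.7] F [-0.5  2.   8.8] w46.9 g71.3
   Mz [ 0.33 -0.05  0.11] psi 105.5
end t19.9 [ 524.4 -143.2  137.7] F [0.4 1.2 9.5] w46.4 g71.3
[ 0.27641844 -0.08096683  0.02890464]
```

View pics/p6.png

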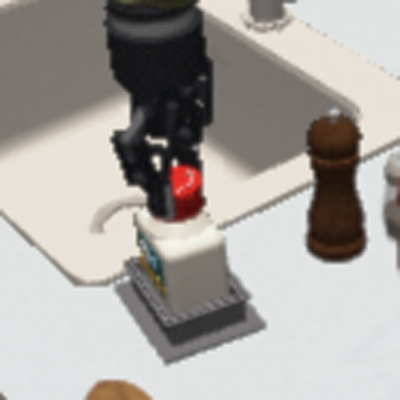

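The cap turned without resistance and the bottle is still seated. I'll lift in small steps, watching for any pull.

Run:
```python
from m import *
x,y=524,-143.1
z=143-6.2
ok=True
for dz in (4,7,9,11,14,18):
    bot.servo_line([x,y,z+dz],speed=20); s=st(dz)
    if s["ft_force"][2]<-3.5: ok=False; print("PULL"); break
if ok:
    bot.servo_line([523.7,y,216],speed=70); bot.dwell(.3); st("top")
snap(7,{"scene":(70,210,150,290),"top":(170,250,160,240)})
c=dict(np.load("pics/scene7.npz")); W=cloud(c); Z=W[...,2]; hsv=cv2.cvtColor(c["image"],cv2.COLOR_BGR2HSV)
red=((hsv[...,0]<8)|(hsv[...,0]>172))&(hsv[...,1]>110); red[:,240:]=0; P=W[red]; P=P[np.hypot(P[:,0]-523,P[:,1]+143)<40]; print(len(P),np.percentile(P[:,2],[2,10,50,90,98]))
```

```text
4 t20.3 [ 524.4 -143.2  141.4] F [-0.6  1.2  7. ] w46.4 g71.1
7 t20.6 [ 524.3 -143.2  144.1] F [1.8 0.5 4.8] w46.3 g71.3
9 t20.9 [ 523.9 -143.   145.7] F [0.2 0.7 3.9] w46.6 g72.0
11 t21.1 [ 523.9 -143.   147.6] F [2.  1.1 0.3] w46.6 g71.9
14 t21.4 [ 524.  -143.1  150.9] F [ 0.7  0.9 -0.4] w46.7 g71.9
18 t21.8 [ 524.1 -143.2  155. ] F [ 0.4 -0.2  0.1] w46.6 g71.9
top t23.1 [ 523.7 -143.1  215.8] F [ 0.3 -1.   0. ] w46.4 g71.9
151 [198.25049345 202.61798057 217.51040004 220.46193674 241.71310024]
```

View pics/p7.png

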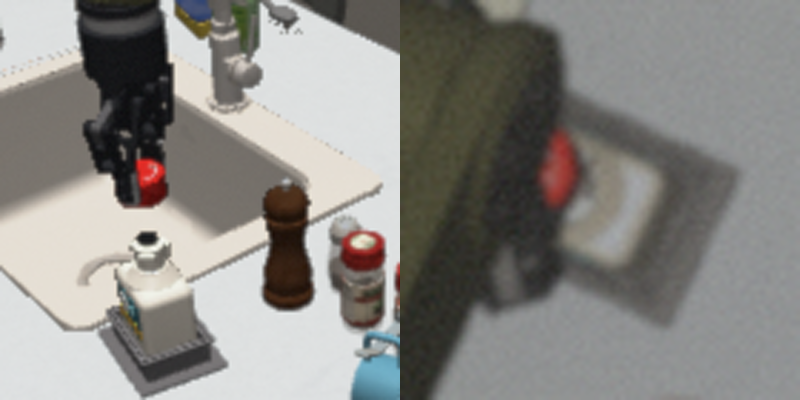

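The cap is off and held level. Its top measures about 218 mm, so the lower edge is at about 192 mm, 49 mm above the mouth. The open neck is straight below it, the bottle is still in its holder, and the cup is still on the hook.

```bash
python3 -c "
from rig import bot
bot.dwell(.3); print(bot.finish_job())"
```

```text
the job is handed in; nothing more can be done
None
```

I handed the job in at about 23 s on the robot's clock: the cup is hanging on the hook, and the cap is off and held level about 49 mm above the bottle's mouth, with the bottle still in its holder; no verdict came back.

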